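Turn a sanding block over and lock it in its holder

TASK

The sanding block lies on the bench with its black abrasive face down. Turn it over and lay it, abrasive face up, flat and lengthwise in the middle of the light wooden holder board between the fixed fence and the sliding stop (to turn it you will have to stand it on its end and take it again from the other side); do not drop it or let it topple. Then let go of it, hold the stop's orange lock tab pressed down, slide the stop up until the block is gripped snugly end to end against the fence without forcing it, and release the tab so that the stop locks there. Never force the stop while it is locked, and leave the other things where they stand.

Things in the scene. Friction and masses are not known exactly. Their poses are not given: they have to be found in the camera images.
- block_centre (a point): Centre of the sanding block, rigid, pale grey, 48 mm (x) by 82 mm (y, its length) by 25 mm (z), about 70 g. Its black abrasive face is on the -z side: z points up at the start (lying on the bench) and must point down at the end. At the start y points to the robot's left within 0.5 rad. Grip it across its 48 mm width; it stands stably on either end.
- fence_face (a point): Middle of the fixed fence's inner face, at the level of the board's top, 16 mm above the bench. Light wooden board 110 mm (x) by 270 (y), fixed to the bench, reaching from 30 mm behind this point (-y) to 240 ahead. y runs along the board from the fence to the stop, x across, z up. Dark wooden fence: 48 mm wide (x), 18 thick (y), 15 high above the board.
- stop (a joint): How far the stop has slid towards the fence (-y), m: 0 to 0.095, starts at 0 to 0.035. Gap from fence to the stop's jaw face = 0.165 minus this: the 82 mm block is gripped at 0.083. Locks in notches 4 mm apart, one of them at 0.083; let go between two, it snaps into the nearer. With the tab down it slides with 1.5 N friction. Jaw: dark wooden upright 50 mm wide (x), 14 thick, 38 high.
- tab_top (a point): Centre of the top of the orange lock tab, a flat pad 36 mm (x) by 38 mm (y, along the board), on the stop behind its jaw; axes as fence_face. Unpressed, its top is 25 mm above the board. It is 36 mm behind (+y) the jaw's clamping face and 22 mm behind the jaw's rear face, which rises 13 mm above the tab: a fingertip on the tab can push against it.
- lock_tab (a joint): How far the lock tab is pressed straight down, m: 0 sprung up (stop locked) to 0.007 on its hard end stop. It starts to move at about 6 N and takes about 9 N fully down; the lock's teeth are clear from 0.0035. It springs back up when released.
- wood_cup: Bystander: turned wooden cup, 66 mm wide, 55 mm high; origin under its centre.
- stepped_blank: Bystander: upright stepped wooden blank, 62 mm wide, 85 mm high; origin under its centre.
- pale_offcut: Bystander: pale wooden offcut 42 by 58 by 26 mm; origin under its centre.
Not all that is in view belongs to the job. What is shaped like the part that bears block_centre but turquoise is not meant.

How it is judged:
By the outcome, as a careful person would: the job done as asked, in the order asked, and still so for the second after the job is handed in, with the robot touching nothing.
It also fails if it takes over 70 s, if anything falls off the work surface, if the arm or the gripper's body presses on something with over 40 N, if the wrist force passes 120 N, or if a joint passes its speed limit or range.

ROBOT

A 6-joint arm with a two-finger parallel gripper is mounted at the origin on a cart in front of the work surface, level with it; the furniture and walls round the work are solid. World frame = base frame: x ahead of the robot, y to its left, z up, the work surface at z = 0. Lengths are in m, angles in rad, forces in N, time in s.
With the tool pointing down it reaches from about 0.375 to 0.9 m from the base axis. Payload 3.1 kg.
Tool frame: the origin (TCP) lies midway between the tips of the shut fingers; the grasp point (between the pads) lies 19 mm behind it (pinch_z is the distance from the TCP to the grasp point, in m); y points along the fingers, z is the direction in which the jaws open and shut, and the axes are right-handed (so a half turn about y gives the same grasp; the last joint's range is limited). The gripper opens to 87 mm and grips with 3 to 60 N. Pads are 19 mm wide; open, the fingers measure 117 mm over their backs; the gripper's body (75 mm by 190 mm) begins 51 mm behind the grasp point.
Start: joints at [-1.403, 0.527, 1.433, -0, 1.181, -0.178], TCP at [0.212, -0.588, 0.223] pointing down, gripper open.
Joint ranges: [-3.08, 3.08], [-0.75, 2.2], [0.22, 2.44], [-1.43, 4.57], [0, 2.65], [-2.85, 2.85]. Speed limits (rad/s): [2.79, 2.79, 3.14, 3.14, 3.14, 3.14].

INTERFACE

Orientations are given as a unit quaternion [x, y, z, w].
In Python, from rig import * gives the robot as it stands.
- The arm moves only by the tool drive_tool, never from a script. Its argument "plan" is a list of rows, each a list of 7 numbers: the shift along the tool's x, y, z in mm, then the turn, a rotation vector about the tool's x, y, z in degrees, then the finger opening in mm, from 0 to 87. A call has 1 to 10 rows; each row is the pose to reach, as a shift and turn from the pose commanded when the call began, along the tool's axes at that moment; what a row does not reach only later rows make up. A row lasts 1/10 s, in which the tool goes at most 50 mm and 8.59 degrees, less where a joint would pass 70% of its speed; a pose out of reach is approached as far as the arm can. A call with a gripper value outside its range is refused whole. The fingers move at their own pace and stop on an object; "newtons" is the grip in N (left out, the last holds). Time passes only in rows, so rows that repeat a pose let the fingers close. It gives the time, the measured TCP pose, the force and the opening at its end, in the units of the state.
- get_obs(): the state, without advancing time (a new reading comes with each control period).
- camera(name): name is "scene" or "side" or "wrist"; returns the picture (480x640x3 uint8, blue, green, red); there is no depth.
- get_calibration(name): a dict with "fx", "fy", "cx", "cy" (pixels), "origin" and "rotation" of the camera in the world; the wrist camera has in their place "tool_from_camera" (4x4, takes a point from camera to tool coordinates, whose origin is the TCP and whose axes are the tool frame's). Camera axes: x right, y down, z forward; pixel columns grow to the right and rows downward; lengths in m; the calibration is good to about 2 mm. The wrist camera is an equidistant fisheye: a pixel r from the principal point sees the ray r / f radians off the axis. A picture is of the moment at which its call begins: read the wrist's pose just before it. get_calibration takes no time and is no camera call.
- hand_in(): hands the job in, once; it reports no verdict.
Trained networks look in the newest picture that a camera, given by its name, has taken for a name from the list of things; names that differ only in an ending like _2 or _b are one class to them, and where a whole thing is asked for, a point or a joint stands for the part that bears it (a point fixed in the world has none). Each returns a list of dicts, best first, with "conf" (0 to 1); they miss things now and then, are a little off and sometimes report something else, mostly with a low value. They report only what shows in the picture. A call takes as long as a camera call. They do not tell look-alikes from the thing itself.
- spot_in(camera, target): "location" ([column, row] in pixels, amid what is visible of it).
- mark_of(camera, target): "location" ([column, row] in pixels: a listed point, or the origin of a listed thing).
The state is a dict: "time": time; "q": joint angles; "joint_velocities": joint speeds; "joint_torque": joint torques, N m; "position": TCP position; "tool_rot": TCP orientation; "ft_force": force on the tool from outside, world axes, zero at the start; "moment": the same for the moment, N m; "grip_width": finger opening in m.
Only numpy, scipy, OpenCV 4.12 (cv2) and the standard library are available. Lean on these libraries where they do the work, as an engineer would, in place of code of your own. Each camera call takes 0.05 s, during which the arm holds its last target. There are 200 camera calls.

## Working session

There is one attempt and no reset: what is moved stays moved. The work goes in short steps, Python scripts to look and compute and a tool call to move; the robot and the scene stay as the last step left them, time stands still between calls to the robot, and variables do not carry over. Pictures are saved under pics/ and viewed, about 8 in all and at most 12, crops included, and the job is handed in when it is done.

Besides the shell and the picture viewer there is one more tool, called after "Emit:" by a JSON object that holds its "op" and its "data". drive_tool: Moves the arm, as the interface text tells. Its arguments: {"type":"object","properties":{"plan":{"type":"array","items":{"type":"array","items":{"type":"number"}}},"newtons":{"type":"number"}},"required":["plan"]}

```bash
ls; mkdir -p pics
python3 - <<'E'
from rig import *
import cv2,numpy as np
o=get_obs();print({k:np.round(v,3).tolist() for k,v in o.items()})
a=camera("scene");cv2.imwrite("pics/scene.png",a)
for t in ["block_centre","fence_face","tab_top","wood_cup","stepped_blank","pale_offcut"]:
    print(t,[(np.round(d['location'],1).tolist(),round(d['conf'],2)) for d in mark_of("scene",t)[:4]])
b=camera("side");cv2.imwrite("pics/side.png",b)
for t in ["block_centre","fence_face","tab_top"]:
    print(t,[(np.round(d['location'],1).tolist(),round(d['conf'],2)) for d in mark_of("side",t)[:4]])
for c in ("scene","side","wrist"): print(c,get_calibration(c))
E
```

```text
pics
{'time': 0.0, 'q': [-1.403, 0.528, 1.434, -0.0, 1.181, -0.178], 'joint_velocities': [-0.001, -0.0, -0.001, -0.001, -0.002, 0.0], 'joint_torque': [0.001, -44.003, -17.659, 0.063, 0.058, -0.0], 'position': [0.212, -0.587, 0.222], 'tool_rot': [-0.122, 0.697, -0.696, 0.122], 'ft_force': [-0.236, 0.06, -0.044], 'moment': [0.012, -0.022, 0.007], 'grip_width': 0.087}
block_centre [([380.8, 289.6], 0.91), ([444.4, 338.2], 0.65)]
fence_face [([278.5, 250.2], 0.85)]
tab_top [([217.0, 229.9], 0.42)]
wood_cup [([319.0, 239.0], 0.92)]
stepped_blank [([249.7, 218.6], 0.84), ([275.5, 247.8], 0.53)]
pale_offcut [([362.4, 247.3], 0.87)]
block_centre [([249.8, 165.6], 0.71), ([279.3, 214.9], 0.67), ([407.0, 349.1], 0.28)]
fence_face [([364.7, 272.5], 0.56)]
tab_top [([434.1, 287.2], 0.69)]
scene {'fx': 462.5006917504768, 'fy': 462.5006917504768, 'cx': 317.463751685406, 'cy': 236.0683970399863, 'origin': array([-0.22286139, -0.37977293,  0.47027972]), 'rotation': array([ 0.71930576, -0.43439783,  0.2865467 , -0.46020511])}
side {'fx': 620.0539731902707, 'fy': 620.0539731902707, 'cx': 323.9078321821093, 'cy': 242.26842524556605, 'origin': array([1.23502015, 0.36247587, 1.33549036]), 'rotation': array([ 0.50550026,  0.8214326 , -0.22786654, -0.13339719])}
wrist {'fx': 371.64829954431775, 'fy': 371.64829954431775, 'cx': 318.6937082505338, 'cy': 238.17312493046057, 'tool_from_camera': array([[-5.30374984e-05,  9.62490304e-01,  2.71316072e-01,
        -7.49404647e-02],
       [ 2.17200520e-04, -2.71316055e-01,  9.62490286e-01,
        -1.62098357e-01],
       [ 9.99999975e-01,  1.09978069e-04, -1.94663470e-04,
        -4.88811674e-04],
       [ 0.00000000e+00,  0.00000000e+00,  0.00000000e+00,
         1.00000000e+00]])}
```

```bash
cat > h.py <<'E'
from rig import *
import cv2,numpy as np
from scipy.spatial.transform import Rotation as R
def ray(cam,px,T=None):
    c=get_calibration(cam); x=(px[0]-c['cx'])/c['fx']; y=(px[1]-c['cy'])/c['fy']
    if cam=="wrist":
        r=np.hypot(x,y); d=np.array([x/r*np.sin(r),y/r*np.sin(r),np.cos(r)])
        p,q=T; M=c['tool_from_camera']; q=R.from_quat(q)
        return np.array(p)+q.apply(M[:3,3]), q.apply(M[:3,:3]@d)
    return np.array(c['origin']), R.from_quat(c['rotation']).apply([x,y,1])
def at_z(cam,px,z,T=None):
    o,d=ray(cam,px,T); return o+d*(z-o[2])/d[2]
def proj(cam,P,T):
    c=get_calibration(cam)
    if cam=="wrist":
        M=c['tool_from_camera'];t=R.from_quat(T[1]).inv().apply(np.array(P)-T[0])
        v=M[:3,:3].T@(t-M[:3,3]); th=np.arctan2(np.hypot(*v[:2]),v[2]);k=th/np.hypot(*v[:2])
        return np.array([c['cx']+c['fx']*v[0]*k,c['cy']+c['fy']*v[1]*k])
    v=R.from_quat(c['rotation']).inv().apply(np.array(P)-c['origin'])
    return np.array([c['cx']+c['fx']*v[0]/v[2],c['cy']+c['fy']*v[1]/v[2]])
def st():
    o=get_obs(); return np.array(o['position']),np.array(o['tool_rot'])
E
python3 - <<'E'
from h import *
for c,l in (("scene",[("blk",(380.8,289.6),.0125),("blk2",(444.4,338.2),.0125),("fence",(278.5,250.2),.016),("tab",(217,229.9),.041),("cup",(319,239),0),("blank",(249.7,218.6),0),("off",(362.4,247.3),0)]),("side",[("b",(249.8,165.6),.0125),("b2",(279.3,214.9),.0125),("b3",(407,349),.0125),("fence",(364.7,272.5),.016),("tab",(434.1,287.2),.041)])):
    for n,p,z in l: print(c,n,at_z(c,p,z).round(3))
a=cv2.imread("pics/scene.png");b=cv2.imread("pics/side.png")
cv2.imwrite("pics/v1.png",np.vstack([cv2.resize(a[170:400,120:520],(800,460))[:300],cv2.resize(b[120:390,180:540],(800,600))[:300]])) if 0 else None
E
```

```text
scene blk [ 0.516 -0.142  0.013]
scene blk2 [ 0.421 -0.286  0.013]
scene fence [0.562 0.117 0.016]
scene tab [0.542 0.269 0.041]
scene cup [0.69 0.08 0.  ]
scene blank [0.717 0.303 0.   ]
scene off [ 0.698 -0.03   0.   ]
side b [ 0.42  -0.292  0.012]
side b2 [ 0.523 -0.144  0.012]
side b3 [0.709 0.288 0.012]
side fence [0.577 0.121 0.016]
side tab [0.552 0.286 0.041]
```

View pics/scene.png

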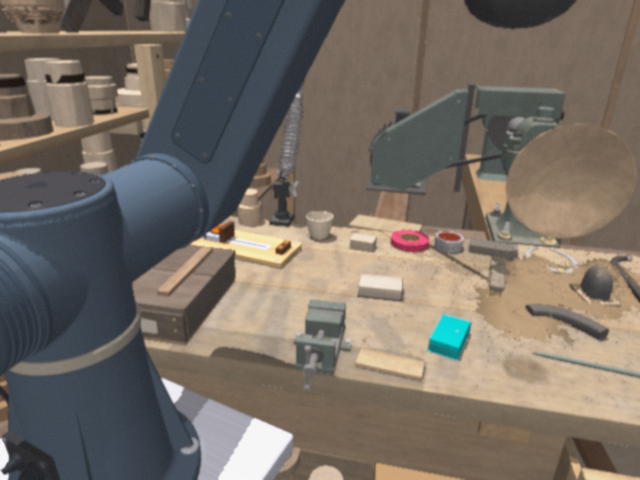

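View pics/side.png

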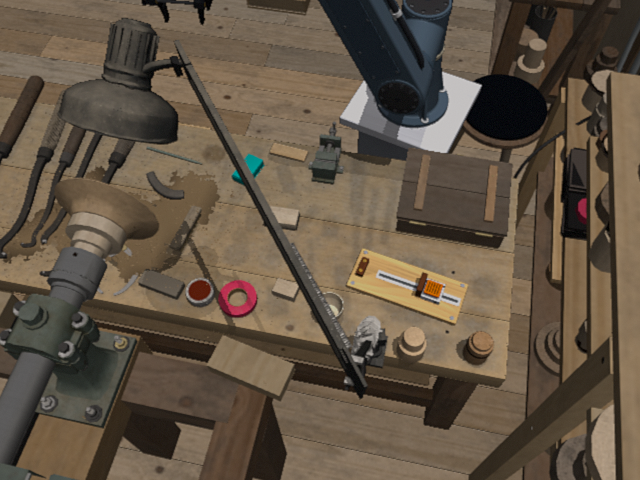

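The candidates are the pale grey block at scene (381,288) / side (283,218), the turquoise decoy at (450,337) / (248,168), the smaller pale offcut at (363,242) / (285,290), and a thin plate at (390,363). I choose (381,288), which is grey, 82 mm long and turned lengthwise to y, at about (0.52, -0.143). The board is at side (410,285). Next I'll work out the first move and check the choice in a wrist close-up.

```bash
cat >> h.py <<'E'
def rot(yaw,lean,base=0.):
    """tool z = jaw dir at yaw; lean>0 (deg): handle leans to the left (+90deg from jaw dir)"""
    u=np.array([np.cos(yaw),np.sin(yaw),0]);v=np.array([-u[1],u[0],0]);t=np.radians(lean)
    a=-np.cos(t)*np.array([0,0,1])-np.sin(t)*v
    return R.from_matrix(np.c_[np.cross(a,u),a,u])
def rel(P,Q,fr=None):
    p,q=fr or st(); q=R.from_quat(q) if not isinstance(q,R) else q
    return np.r_[q.inv().apply(np.array(P)-p)*1000,(q.inv()*Q).as_rotvec(degrees=True)].round(1).tolist()
E
python3 - <<'E'
from h import *
print(rel([.50,-.10,.24],rot(-.1,0)))
o1,d1=ray("scene",(520,8));o2,d2=ray("side",(120,115))
t=np.linalg.lstsq(np.c_[d1,-d2],o2-o1,rcond=None)[0];print("lamp",o1+d1*t[0],o2+d2*t[1])
for n,p,z in (("vise",(325,150),.08),("viseR",(340,150),.08),("vise base",(322,180),0),("box n",(505,240),.08),("box n",(398,208),.08),("boxtop",(412,152),.1),("fence",(361,267),.03),("brd",(371,248),.016),("brd",(347,284),.016),("brd",(466,290),.016),("brd",(455,322),.016)): print(n,at_z("side",p,z).round(3))
E
```

```text
[-436.5, -17.5, -361.4, -0.0, -64.5, 0.0]
lamp [ 0.73632282 -0.28144272  0.50448137] [ 0.73778791 -0.30093573  0.51943551]
vise [ 0.331 -0.11   0.08 ]
viseR [ 0.314 -0.075  0.08 ]
vise base [ 0.368 -0.101  0.   ]
box n [0.383 0.391 0.08 ]
box n [0.412 0.13  0.08 ]
boxtop [0.254 0.098 0.1  ]
fence [0.575 0.11  0.03 ]
brd [0.509 0.106 0.016]
brd [0.624 0.097 0.016]
brd [0.512 0.354 0.016]
brd [0.601 0.36  0.016]
```

Emit:
{"op": "drive_tool", "data": {"plan": [[-436,-17,-361,0,-64,0,87],[-436,-17,-361,0,-64,0,87],[-436,-17,-361,0,-64,0,87],[-436,-17,-361,0,-64,0,87],[-436,-17,-361,0,-64,0,87],[-436,-17,-361,0,-64,0,87],[-436,-17,-361,0,-64,0,87],[-436,-17,-361,0,-64,0,87],[-436,-17,-361,0,-64,0,87],[-436,-17,-361,0,-64,0,87]]}}

```text
time: 1.55
position: [0.4669, -0.1559, 0.238]
tool_rot: [0.472, -0.526, 0.527, -0.472]
ft_force: [0.3, 0.1, -0.6]
grip_width: 0.0871
```

Emit:
{"op": "drive_tool", "data": {"plan": [[-15,0,-55,0,0,0,87],[-15,0,-55,0,0,0,87],[-15,0,-55,0,0,0,87],[-15,0,-55,0,0,0,87],[-15,0,-55,0,0,0,87],[-15,0,-55,0,0,0,87]]}}

```text
time: 2.15
position: [0.4138, -0.1381, 0.2378]
tool_rot: [0.472, -0.526, 0.527, -0.472]
ft_force: [0.0, 0.0, 1.6]
grip_width: 0.0872
```

Run:
```python
from h import *
T=st();print(T, get_obs()['q'].round(2) if hasattr(get_obs()['q'],'round') else get_obs()['q'])
a=camera("wrist");cv2.imwrite("pics/w1.png",a)
np.savez("w1.npz",p=T[0],q=T[1])
for t,z in (("block_centre",.0125),("fence_face",.016),("tab_top",.041),("pale_offcut",0)):
    for d in mark_of("wrist",t)[:3]: print(t,np.round(d['location'],1),round(d['conf'],2),at_z("wrist",d['location'],z,T).round(4))
```

```text
(array([ 0.41384495, -0.13808822,  0.23779547]), array([ 0.47175885, -0.52613082,  0.5270725 , -0.47204293])) [-0.58  0.25  1.87  0.    1.02 -0.47]
pale_offcut [547.4  95.3] 0.56 [ 0.7046 -0.0278  0.    ]
```

View pics/w1.png

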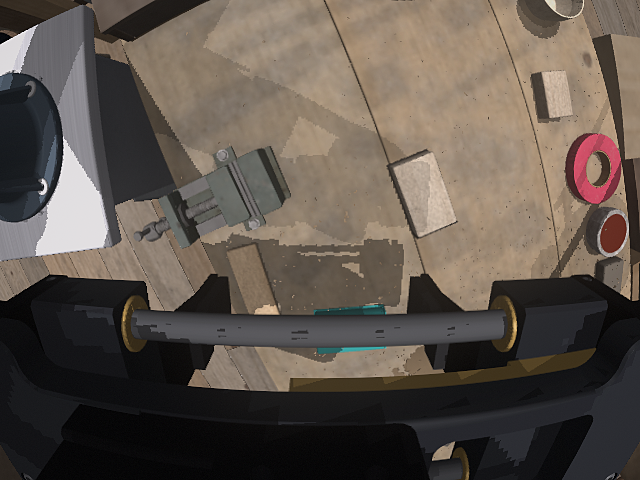

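The wrist view shows the pale grey block at (423,194), with top corners near (391,165), (428,150), (457,222), (418,237). The turquoise decoy is at (350,325) and the offcut at (552,95). I'll localise the block from its top face.

Run:
```python
from h import *
T=tuple(np.load("w1.npz")[k] for k in "pq");a=cv2.imread("pics/w1.png")
h=cv2.cvtColor(a,cv2.COLOR_BGR2HSV)[140:245,380:465]
g=cv2.cvtColor(a,cv2.COLOR_BGR2LAB)[140:245,380:465].astype(float)
m=((h[...,1]<55)&(h[...,2]>120)).astype(np.uint8)
m=cv2.morphologyEx(m,cv2.MORPH_OPEN,np.ones((3,3)));m=cv2.morphologyEx(m,cv2.MORPH_CLOSE,np.ones((5,5)))
c=max(cv2.findContours(m,0,2)[0],key=cv2.contourArea)
W=np.array([at_z("wrist",(p[0][0]+380,p[0][1]+140),.025,T)[:2] for p in c])
r=cv2.minAreaRect((W*1000).astype(np.float32));print(cv2.contourArea(c),r)
for p in [(391,165),(428,150),(457,222),(418,237)]: print(at_z("wrist",p,.025,T).round(4))
```

```text
3063.5 ((527.7169799804688, -133.88772583007812), (46.75448226928711, 81.11701965332031), 17.166414260864258)
[ 0.4928 -0.0999  0.025 ]
[ 0.5332 -0.0873  0.025 ]
[ 0.5625 -0.1671  0.025 ]
[ 0.5172 -0.1791  0.025 ]
```

```bash
cat >> h.py <<'E'
def tcp(G,Q): return np.array(G)+Q.apply([0,.019,0])
E
python3 - <<'E'
from h import *
Q=rot(np.radians(17.2),40);G=np.array([.5277,-.1339,.023]);P=tcp(G,Q)
pre=P-Q.apply([0,.10,0]);print(P,pre);print(rel(pre,Q));print(rel(P,Q,(pre,Q)))
E
```

```text
[ 0.53131147 -0.14556678  0.00844516] [ 0.51230372 -0.08416267  0.0850496 ]
[-63.4, 152.4, 92.9, 8.2, -22.5, -39.4]
[-0.0, 100.0, 0.0, 0.0, 0.0, 0.0]
```

Emit:
{"op": "drive_tool", "data": {"plan": [[-63,152,93,8.2,-22.5,-39.4,87],[-63,152,93,8.2,-22.5,-39.4,87],[-63,152,93,8.2,-22.5,-39.4,87],[-63,152,93,8.2,-22.5,-39.4,87],[-63,152,93,8.2,-22.5,-39.4,87],[-63,152,93,8.2,-22.5,-39.4,87],[-63,152,93,8.2,-22.5,-39.4,87],[-63,152,93,8.2,-22.5,-39.4,87],[-63,152,93,8.2,-22.5,-39.4,87],[-63,152,93,8.2,-22.5,-39.4,87]], "newtons": 25}}

```text
time: 3.4
position: [0.513, -0.0848, 0.0862]
tool_rot: [0.677, -0.2, 0.59, -0.392]
ft_force: [1.0, -0.4, 0.2]
grip_width: 0.087
```

Run:
```python
from h import *
T=st();print(T,get_obs()['q'])
a=camera("wrist");cv2.imwrite("pics/w2.png",a)
Q=rot(np.radians(17.2),40);P=tcp([.5277,-.1339,.023],Q);print(rel(P,Q))
h=cv2.cvtColor(a,cv2.COLOR_BGR2HSV)
c=np.array([proj("wrist",p,T) for p in ([ 0.4928,-0.0999,.025],[ 0.5332,-0.0873,.025],[.5625,-.1671,.025],[.5172,-.1791,.025])])
cv2.polylines(a,[c.astype(int)],True,(0,0,255),1);cv2.imwrite("pics/w2o.png",a)
```

```text
(array([ 0.5129851 , -0.08479899,  0.08621187]), array([ 0.67745766, -0.19971795,  0.58961677, -0.39181109])) [-0.01872375  0.70509188  1.97707366 -1.31715709  0.68109887  0.84261664]
[-1.5, 100.4, -0.6, -0.1, -0.1, -0.0]
```

View pics/w2o.png

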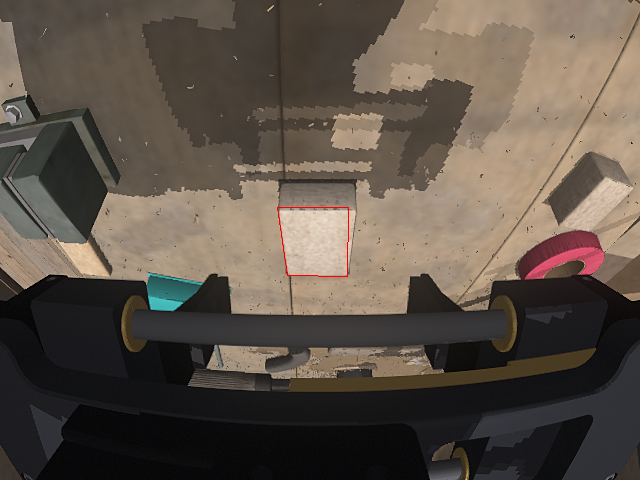

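Emit:
{"op": "drive_tool", "data": {"plan": [[-1.5,50,-0.5,0,0,0,87],[-1.5,85,-0.5,0,0,0,87],[-1.5,100,-0.5,0,0,0,87],[-1.5,100,-0.5,0,0,0,87],[-1.5,100,-0.5,0,0,0,30],[-1.5,100,-0.5,0,0,0,30],[-1.5,100,-0.5,0,0,0,30],[-1.5,100,-0.5,0,0,0,30],[-1.5,100,-0.5,0,0,0,30],[-1.5,100,-0.5,0,0,0,30]]}}

```text
time: 4.45
position: [0.5447, -0.1351, 0.02]
tool_rot: [0.682, -0.213, 0.582, -0.387]
ft_force: [-0.8, 1.1, 1.9]
grip_width: 0.0473
```

Run:
```python
from h import *
p,q=st();print(p,q,get_obs()['grip_width'],get_obs()['ft_force'])
Q0=R.from_quat(q);G0=p-Q0.apply([0,.019,0]);print("G",G0, "lean chk",(rot(np.radians(17.2),40).inv()*Q0).magnitude())
# up
P1=p+[0,0,.07];print("lift",rel(P1,Q0))
Q1=rot(-.1,-50);G1=np.array([.55,-.12,.10]);print("turn",rel(tcp(G1,Q1),Q1,(P1,Q0)))
```

```text
[ 0.54467116 -0.13505771  0.01996299] [ 0.68240723 -0.21331228  0.58239651 -0.38682366] 0.047285949982260024 [-0.78357599  1.08174818  1.87464495]
G [ 0.54164184 -0.12347283  0.03471472] lean chk 0.032654762879416786
lift [44.1, -54.3, -1.6, 0.0, 0.0, 0.0]
turn [-21.7, -15.2, 14.8, 3.7, 24.1, 88.1]
```

Run:
```python
from h import *
o=get_obs();print(np.round(o['q'],3),np.round(o['joint_torque'],1),o['moment'])
```

```text
[-0.122  0.849  1.899 -1.43   0.633  0.889] [ -0.2 -42.   -3.3  -0.8   1.6  -0. ] [ 0.21795079  0.04131113 -0.08774091]
```

The arm ran into joint 4's limit at this lean and is holding only with the fingertips. I'll let go, back off, take a smaller lean (25°) and measure again.

Run:
```python
from h import *
p,q=st();Q0=R.from_quat(q)
P1=p-Q0.apply([0,.07,0]);Q=rot(np.radians(17.2),25);G=np.array([.542,-.129,.023])
pre=tcp(G,Q)-Q.apply([0,.10,0]);print(rel(pre,Q))
```

```text
[16.5, -85.0, -3.2, 1.6, -0.1, 14.0]
```

Emit:
{"op": "drive_tool", "data": {"plan": [[0,0,0,0,0,0,87],[0,0,0,0,0,0,87],[0,0,0,0,0,0,87],[0,-25,0,0,0,0,87],[0,-70,0,0,0,0,87],[16,-85,-3,1.6,0,14,87],[16,-85,-3,1.6,0,14,87],[16,-85,-3,1.6,0,14,87],[16,-85,-3,1.6,0,14,87]]}}

```text
time: 5.35
position: [0.5332, -0.0976, 0.0976]
tool_rot: [0.644, -0.287, 0.536, -0.464]
ft_force: [-0.5, 0.1, 0.8]
grip_width: 0.0865
```

```bash
cat > blk.py <<'E'
from h import *
T=st();a=camera("wrist");cv2.imwrite("pics/w3.png",a)
ROI=(230,120,420,310)
x0,y0,x1,y1=ROI
h=cv2.cvtColor(a,cv2.COLOR_BGR2HSV)[y0:y1,x0:x1]
m=((h[...,1]<50)&(h[...,2]>170)).astype(np.uint8)
m=cv2.morphologyEx(m,cv2.MORPH_OPEN,np.ones((3,3)));m=cv2.morphologyEx(m,cv2.MORPH_CLOSE,np.ones((5,5)))
c=max(cv2.findContours(m,0,2)[0],key=cv2.contourArea)
W=np.array([at_z("wrist",(p[0][0]+x0,p[0][1]+y0),.025,T)[:2] for p in c])
print(T,get_obs()['q'].round(3),cv2.contourArea(c),cv2.minAreaRect((W*1000).astype(np.float32)))
cv2.drawContours(a,[c+[x0,y0]],-1,(0,0,255),1);cv2.imwrite("pics/w3o.png",a[100:340,180:500])
E
python3 blk.py
```

```text
(array([ 0.53319199, -0.09763823,  0.09759655]), array([ 0.64438234, -0.2866999 ,  0.53596972, -0.46401619])) [-0.172  0.613  1.886 -0.772  0.572  0.177] 2371.0 ((548.63525390625, -147.121826171875), (46.05235290527344, 41.62092590332031), 16.557395935058594)
```

View pics/w3o.png

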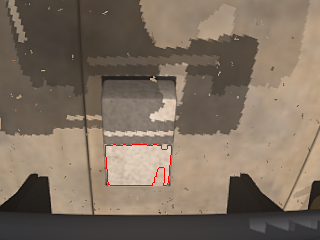

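The crop shows the block in partial shadow. Its sunlit half gives a centre of (0.543, -0.128) and yaw 17°, as predicted.

Run:
```python
from h import *
Q=rot(np.radians(17),25);P=tcp([.5428,-.1285,.0225],Q);print(P,rel(P,Q))
```

```text
[ 0.54514767 -0.13617889  0.00528015] [-1.5, 100.2, 0.8, -0.1, -0.1, 0.1]
```

Emit:
{"op": "drive_tool", "data": {"plan": [[-1.5,50,0.8,0,0,0,87],[-1.5,85,0.8,0,0,0,87],[-1.5,100,0.8,0,0,0,87],[-1.5,100,0.8,0,0,0,87],[-1.5,100,0.8,0,0,0,30],[-1.5,100,0.8,0,0,0,30],[-1.5,100,0.8,0,0,0,30],[-1.5,100,0.8,0,0,0,30],[-1.5,100,0.8,0,0,0,30],[-1.5,100,0.8,0,0,0,30]]}}

```text
time: 6.4
position: [0.5446, -0.135, 0.0043]
tool_rot: [0.646, -0.287, 0.534, -0.464]
ft_force: [0.2, -0.0, 3.5]
grip_width: 0.0476
```

Run:
```python
from h import *
p,q=st();o=get_obs();print(p,o['q'].round(2),o['grip_width'],o['ft_force'])
Q0=R.from_quat(q);print("G",p-Q0.apply([0,.019,0]), np.degrees((rot(np.radians(17),25).inv()*Q0).magnitude()))
P1=p+[0,0,.09];print("lift",rel(P1,Q0))
Q1=rot(-.1,-65);G1=np.array([.55,-.12,.12])
print("final rel now",rel(tcp(G1,Q1),Q1))
```

```text
[ 0.54461991 -0.13503731  0.00434268] [-0.24  0.8   1.88 -1.05  0.43  0.43] 0.04757182448651581 [ 0.22650162 -0.04435074  3.50768152]
G [ 0.54225459 -0.12735715  0.02155954] 0.061943377583844626
lift [38.1, -81.6, 0.1, 0.0, 0.0, 0.0]
final rel now [19.5, -109.6, 16.3, 8.6, 23.8, 88.7]
```

Emit:
{"op": "drive_tool", "data": {"plan": [[8,-18,0,0,0,0,30],[25,-54,0,0,0,0,30],[38,-82,0,0,0,0,30],[20,-110,16,8.6,23.8,88.7,30],[20,-110,16,8.6,23.8,88.7,30],[20,-110,16,8.6,23.8,88.7,30],[20,-110,16,8.6,23.8,88.7,30],[20,-110,16,8.6,23.8,88.7,30],[20,-110,16,8.6,23.8,88.7,30],[20,-110,16,8.6,23.8,88.7,30]]}}

```text
time: 7.4
position: [0.552, -0.1037, 0.1131]
tool_rot: [-0.366, 0.573, -0.36, 0.639]
ft_force: [0.1, -0.4, -1.0]
grip_width: 0.0479
```

Run:
```python
from h import *
p,q=st();o=get_obs();print(p,o['q'].round(2),o['grip_width'],o['ft_force'])
Q0=R.from_quat(q)
Q1=rot(-.1,-65);G1=np.array([.55,-.12,.10])
print("final rel now",rel(tcp(G1,Q1),Q1))
```

```text
[ 0.55197919 -0.10372652  0.11310692] [-0.62  0.68  1.63  0.47  1.14 -0.96] 0.04791452140956098 [ 0.08262275 -0.44264063 -1.03716944]
final rel now [9.1, 19.0, -1.8, 3.6, 9.4, 36.5]
```

Emit:
{"op": "drive_tool", "data": {"plan": [[9,19,-2,3.6,9.4,36.5,30],[9,19,-2,3.6,9.4,36.5,30],[9,19,-2,3.6,9.4,36.5,30],[9,19,-2,3.6,9.4,36.5,30],[9,19,-2,3.6,9.4,36.5,30],[9,19,-2,3.6,9.4,36.5,30],[9,19,-2,3.6,9.4,36.5,30]]}}

```text
time: 8.1
position: [0.5508, -0.1022, 0.0909]
tool_rot: [-0.121, 0.697, -0.189, 0.681]
ft_force: [0.3, 0.1, -0.5]
grip_width: 0.0482
```

Run:
```python
from h import *
p,q=st();o=get_obs();print(p,o['q'].round(2),o['grip_width'],o['ft_force'])
a=camera("side");b=camera("scene");cv2.imwrite("pics/s2.png",np.hstack([cv2.resize(a[130:300,210:380],(400,400)),cv2.resize(b[200:370,300:470],(400,400))]))
Q1=rot(-.1,-65);G1=np.array([.55,-.12,.044])
print("rel",rel(tcp(G1,Q1),Q1))
```

```text
[ 0.55084598 -0.10223415  0.09094805] [-0.8   0.98  1.51  0.76  1.58 -1.08] 0.04820166320283892 [ 0.30063912  0.06744413 -0.52430473]
rel [51.2, 23.2, 0.5, 0.1, 0.1, 0.4]
```

View pics/s2.png

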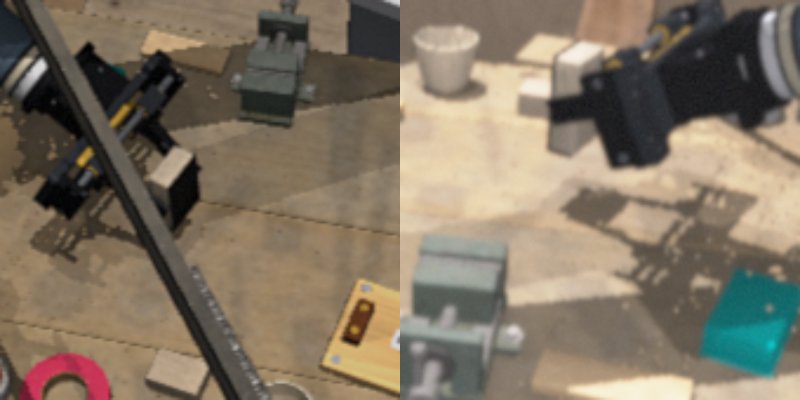

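Emit:
{"op": "drive_tool", "data": {"plan": [[20,9,0,0,0,0.4,30],[40,18,0,0,0,0.4,30],[46,21,0,0,0,0.4,30],[48,22,0,0,0,0.4,30],[49,22.5,0,0,0,0.4,30],[50,23,0,0,0,0.4,30],[51,23.4,0,0,0,0.4,30],[51,23.4,0,0,0,0.4,30]]}}

```text
time: 9.0
position: [0.5515, -0.1031, 0.0374]
tool_rot: [-0.117, 0.697, -0.186, 0.683]
ft_force: [-0.5, -1.3, 5.3]
grip_width: 0.0481
```

Run:
```python
from h import *
p,q=st();Q=R.from_quat(q);print("G",p-Q.apply([0,.019,0]),get_obs()['ft_force'],get_obs()['moment'],Q.inv().apply([0,0,-1]))
```

```text
G [ 0.54974745 -0.12023724  0.04536032] [-0.54382257 -1.29687743  5.29036049] [ 0.200189   -0.22829996  0.00931855] [ 0.90796456  0.41904456 -0.00141758]
```

Emit:
{"op": "drive_tool", "data": {"plan": [[0,0,0,0,0,0,52],[0,0,0,0,0,0,58],[0,0,0,0,0,0,70],[0,0,0,0,0,0,80],[0,0,0,0,0,0,80],[0,-15,0,0,0,0,80],[0,-40,0,0,0,0,80],[0,-70,0,0,0,0,80],[0,-100,0,0,0,0,80],[-40,-110,0,0,0,0,87]]}}

```text
time: 10.0
position: [0.5424, -0.1907, 0.1158]
tool_rot: [-0.117, 0.698, -0.189, 0.681]
ft_force: [-0.1, 0.1, 0.8]
grip_width: 0.0826
```

Run:
```python
from h import *
T=st();print(T,get_obs()['q'].round(2))
a=camera("wrist");cv2.imwrite("pics/w4.png",a)
b=camera("side");cv2.imwrite("pics/s4.png",b)
for c,P in (("side",[.5507,-.111,.082]),("side",[.5507,-.111,0])): print(proj(c,P,T))
Q=rot(-.1,0);P=np.array([.55,-.06,.26]);print(rel(P,Q))
cv2.imwrite("pics/s4c.png",np.hstack([cv2.resize(b[170:260,230:350],(533,400)),cv2.resize(a[:,:],(533,400))])[:,:800] if 0 else cv2.resize(b[160:260,230:350],(480,400)))
```

```text
(array([ 0.54241405, -0.19074915,  0.11581381]), array([-0.1170948 ,  0.69798643, -0.18868721,  0.680809  ])) [-0.9   0.98  1.38  0.7   1.73 -1.04]
[283.51767959 213.02301859]
[285.69602878 230.82527762]
[-179.0, 57.7, -6.2, -0.3, 0.2, -64.9]
```

View pics/s4c.png

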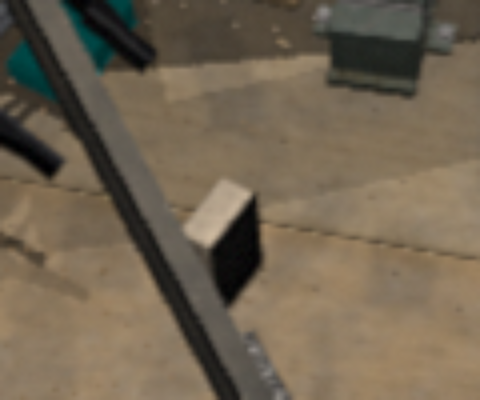

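Emit:
{"op": "drive_tool", "data": {"plan": [[-60,0,0,0,0,0,87],[-179,58,-6,0,0,-65,87],[-179,58,-6,0,0,-65,87],[-179,58,-6,0,0,-65,87],[-179,58,-6,0,0,-65,87],[-179,58,-6,0,0,-65,87],[-179,58,-6,0,0,-65,87],[-179,58,-6,0,0,-65,87],[-179,58,-6,0,0,-65,87],[-179,58,-6,0,0,-65,87]]}}

```text
time: 11.1
position: [0.5494, -0.0553, 0.2568]
tool_rot: [-0.475, 0.523, -0.523, 0.476]
ft_force: [0.3, -0.5, 0.9]
grip_width: 0.0867
```

Run:
```python
from h import *
T=st();print(T,get_obs()['q'].round(2))
a=camera("wrist");cv2.imwrite("pics/w5.png",a);np.savez("w5.npz",p=T[0],q=T[1])
c=proj("wrist",[.5507,-.111,.082],T);print(c)
u=np.array([np.cos(.1),-np.sin(.1),0]);v=np.array([np.sin(.1),np.cos(.1),0]);C=np.array([.5507,-.111,.082])
q=np.array([proj("wrist",C+u*i*.024+v*j*.0125,T) for i,j in((1,1),(1,-1),(-1,-1),(-1,1))])
x,y=c.astype(int);k=a.copy();cv2.polylines(k,[q.astype(int)],True,(0,0,255),1)
cv2.imwrite("pics/w5c.png",cv2.resize(k[max(0,y-90):y+90,max(0,x-120):x+120],(720,540),interpolation=cv2.INTER_NEAREST));print(max(0,x-120),max(0,y-90))
```

```text
(array([ 0.54936374, -0.0552815 ,  0.25681356]), array([-0.4754862 ,  0.52336502, -0.52268661,  0.4762359 ])) [-0.3   0.39  1.58  0.    1.18 -0.21]
[325.06211234 273.560707  ]
205 183
```

View pics/w5c.png

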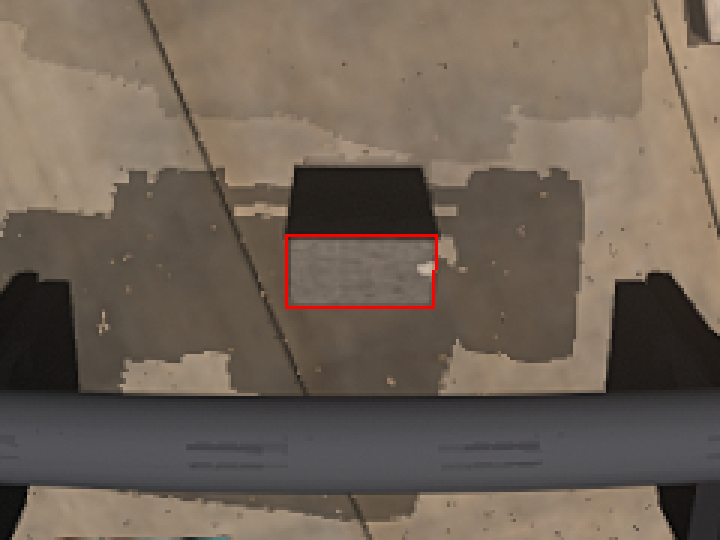

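The crop shows the standing block's top at (325,273), and the predicted outline fits it to within 1 mm. Now I'll look at the board.

Run:
```python
from h import *
print(rel([.55,.165,.26],rot(-.0,0)))
```

```text
[-220.5, -3.0, -20.6, 0.0, -5.5, -0.2]
```

Emit:
{"op": "drive_tool", "data": {"plan": [[-220,-3,-20,0,-5.5,0,87],[-220,-3,-20,0,-5.5,0,87],[-220,-3,-20,0,-5.5,0,87],[-220,-3,-20,0,-5.5,0,87],[-220,-3,-20,0,-5.5,0,87],[-220,-3,-20,0,-5.5,0,87],[-220,-3,-20,0,-5.5,0,87]]}}

```text
time: 11.85
position: [0.5516, 0.1621, 0.259]
tool_rot: [-0.499, 0.502, -0.5, 0.499]
ft_force: [-0.4, -0.8, 0.1]
grip_width: 0.087
```

Run:
```python
from h import *
T=st();print(T,get_obs()['q'].round(2))
a=camera("wrist");cv2.imwrite("pics/w6.png",a);np.savez("w6.npz",p=T[0],q=T[1])
for t,z in (("fence_face",.016),("tab_top",.041),("wood_cup",0)):
    for d in mark_of("wrist",t)[:3]: print(t,np.round(d['location'],1),round(d['conf'],2),at_z("wrist",d['location'],z,T).round(4))
```

```text
(array([0.55157677, 0.16206974, 0.25895774]), array([-0.49910472,  0.50162857, -0.50005627,  0.49920635])) [0.09 0.42 1.52 0.   1.21 0.09]
fence_face [336.3 244.1] 0.87 [0.5716 0.1162 0.016 ]
tab_top [322.4  92.6] 0.68 [0.5559 0.2821 0.041 ]
tab_top [448.   90.9] 0.46 [0.6872 0.2897 0.041 ]
```

View pics/w6.png

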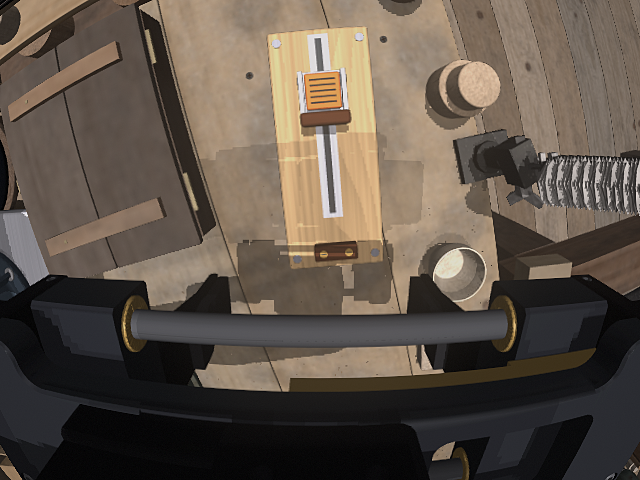

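The board's corners are at about (268,34), (368,27), (384,263), (291,268), the fence is at (336,250), the jaw at (326,118) and the orange tab at (323,91).

Run:
```python
from h import *
T=tuple(np.load("w6.npz")[k] for k in "pq")
c=[at_z("wrist",p,.016,T)[:2] for p in [(268,34),(368,27),(384,263),(291,268)]]
print(np.round(c,4),[np.linalg.norm(c[i]-c[(i+1)%4]).round(4) for i in range(4)])
m=(c[0]+c[1])/2-(c[2]+c[3])/2; yaw=np.arctan2(-m[0],m[1]);print("yaw",yaw, "centre",np.mean(c,0))
v=m/np.linalg.norm(m);u=np.array([v[1],-v[0]])
F=np.mean(c,0)-v*.105;print("fence from board",F)
for n,p,z in (("tab",(322.4,92.6),.041),("tabc",(306,73),.041),("tabc",(341,71),.041),("tabc",(342,108),.041),("tabc",(306,110),.041),("jawtopL",(302,112),.054),("jawtopR",(350,110),.054),("jaw frontL",(302,125),.054),("jaw frontR",(350,123),.054),("fence marked",(336.3,244.1),.016),("ftl",(315,243),.031),("ftr",(357,240),.031),("fbr",(357,258),.031),("fbl",(315,261),.031),("slotend",(333,217),.016)):
    P=at_z("wrist",p,z,T)[:2]; print(n,P.round(4),"board xy",np.round([(P-F)@u,(P-F)@v],4))
```

```text
[[0.4974 0.3533]
 [0.6059 0.3612]
 [0.6277 0.093 ]
 [0.5193 0.0874]] [np.float64(0.1088), np.float64(0.2691), np.float64(0.1086), np.float64(0.2668)]
yaw 0.08163989159058577 centre [0.56256665 0.22370536]
fence from board [0.57112932 0.11905508]
tab [0.5559 0.2821] board xy [-0.0019  0.1637]
tabc [0.5395 0.3027] board xy [-0.0166  0.1856]
tabc [0.5746 0.3048] board xy [0.0186 0.1849]
tabc [0.5755 0.2663] board xy [0.0164 0.1464]
tabc [0.5393 0.2642] board xy [-0.0199  0.1473]
jawtopL [0.5359 0.2614] board xy [-0.0236  0.1447]
jawtopR [0.5826 0.2634] board xy [0.0232 0.1429]
jaw frontL [0.5358 0.2485] board xy [-0.0247  0.1319]
jaw frontR [0.5826 0.2505] board xy [0.0221 0.1301]
fence marked [0.5716 0.1162] board xy [ 0.0002 -0.0028]
ftl [0.5476 0.122 ] board xy [-0.0233  0.0049]
ftr [0.5936 0.1253] board xy [0.0229 0.0044]
fbr [0.5941 0.1045] board xy [ 0.0217 -0.0164]
fbl [0.5474 0.1012] board xy [-0.0251 -0.0159]
slotend [0.5676 0.1478] board xy [-0.0011  0.0289]
```

Run:
```python
from h import *
Q=rot(-.1,55);G=np.array([.5517,-.101,.041]);P=tcp(G,Q);pre=P-Q.apply([0,.11,0]);print(P,pre,rel(pre,Q))
```

```text
[ 0.5501462  -0.11648613  0.03010205] [ 0.55914187 -0.02682957  0.09319546] [188.5, 165.8, 8.6, -2.6, 5.0, -55.1]
```

Emit:
{"op": "drive_tool", "data": {"plan": [[188,166,9,-2.6,5,-55,87],[188,166,9,-2.6,5,-55,87],[188,166,9,-2.6,5,-55,87],[188,166,9,-2.6,5,-55,87],[188,166,9,-2.6,5,-55,87],[188,166,9,-2.6,5,-55,87],[188,166,9,-2.6,5,-55,87],[188,166,9,-2.6,5,-55,87],[188,166,9,-2.6,5,-55,87],[188,166,9,-2.6,5,-55,87]]}}

```text
time: 13.05
position: [0.5603, -0.0252, 0.0943]
tool_rot: [0.662, -0.246, 0.684, -0.18]
ft_force: [-0.7, 0.2, -0.1]
grip_width: 0.0871
```

Run:
```python
from h import *
T=st();print(T,get_obs()['q'].round(2))
Q=rot(-.1,55);G=np.array([.5517,-.101,.041]);P=tcp(G,Q);print(rel(P,Q))
```

```text
(array([ 0.56033115, -0.02518113,  0.09425267]), array([ 0.662202  , -0.24621684,  0.68440839, -0.18014142])) [ 0.19  0.89  1.57 -0.97  1.27  0.88]
[0.4, 112.0, -1.3, -0.1, -0.0, -0.1]
```

Emit:
{"op": "drive_tool", "data": {"plan": [[0.4,45,-1.3,0,0,0,87],[0.4,80,-1.3,0,0,0,87],[0.4,105,-1.3,0,0,0,87],[0.4,112,-1.3,0,0,0,87],[0.4,112,-1.3,0,0,0,87]]}}

```text
time: 13.55
position: [0.5496, -0.1169, 0.0299]
tool_rot: [0.663, -0.246, 0.684, -0.179]
ft_force: [-0.8, 0.5, -1.0]
grip_width: 0.0871
```

Run:
```python
from h import *
p,q=st();Q=R.from_quat(q);print(p,"G",p-Q.apply([0,.019,0]),get_obs()['q'].round(2),get_obs()['ft_force'])
```

```text
[ 0.54957655 -0.11687719  0.02985563] G [ 0.55111606 -0.10140595  0.04077673] [ 0.04  0.98  1.66 -1.14  1.11  1.  ] [-0.79147948  0.54757116 -0.96170014]
```

Emit:
{"op": "drive_tool", "data": {"plan": [[0,0,0,0,0,0,60],[0,0,0,0,0,0,40],[0,0,0,0,0,0,30],[0,0,0,0,0,0,30],[0,0,0,0,0,0,30],[0,0,0,0,0,0,30],[0,0,0,0,0,0,30],[0,0,0,0,0,0,30]]}}

```text
time: 14.35
position: [0.5497, -0.1158, 0.0292]
tool_rot: [0.663, -0.245, 0.684, -0.18]
ft_force: [0.1, 0.3, 1.0]
grip_width: 0.0471
```

Run:
```python
from h import *
p,q=st();Q=R.from_quat(q);o=get_obs();print(p,"G",p-Q.apply([0,.019,0]),o['ft_force'],o['grip_width'])
print("up90",(Q.inv().apply([0,0,90])).round(1))
yb=.08;v=np.array([-np.sin(yb),np.cos(yb),0]);F=np.array([.571,.1195,.016])
Q1=rot(yb,-35);G=F+v*.062+[0,0,.0225]
P=tcp(G,Q1);print("final",P,"hover rel",rel(P+[0,0,.10],Q1))
```

```text
[ 0.54971728 -0.11576432  0.02920096] G [ 0.5512274  -0.10028351  0.0401126 ] [0.0851366  0.34391714 1.04603458] 0.04713948009453285
up90 [ 73.7 -51.7  -0. ]
final [0.56517438 0.1921648  0.02293611] hover rel [-100.1, -306.0, -14.5, 2.0, -11.1, 89.7]
```

Emit:
{"op": "drive_tool", "data": {"plan": [[12,-9,0,0,0,0,30],[45,-32,0,0,0,0,30],[78,-55,0,0,0,0,30],[-100,-306,-14,2,-11.1,89.7,30],[-100,-306,-14,2,-11.1,89.7,30],[-100,-306,-14,2,-11.1,89.7,30],[-100,-306,-14,2,-11.1,89.7,30],[-100,-306,-14,2,-11.1,89.7,30],[-100,-306,-14,2,-11.1,89.7,30],[-100,-306,-14,2,-11.1,89.7,30]]}}

```text
time: 15.35
position: [0.5662, 0.1976, 0.1255]
tool_rot: [-0.49, 0.522, -0.461, 0.523]
ft_force: [-0.6, -1.1, -1.7]
grip_width: 0.0481
```

```bash
cat > fin.py <<'E'
from h import *
import sys
p,q=st();o=get_obs();print(p,o['q'].round(2),o['ft_force'],o['grip_width'])
yb=.08;v=np.array([-np.sin(yb),np.cos(yb),0]);F=np.array([.571,.1195,.016])
Q1=rot(yb,-35);G=F+v*.062+[0,0,.0225]
P=tcp(G,Q1);print("rel",rel(P+[0,0,float(sys.argv[1])],Q1))
E
python3 fin.py .1
```

```text
[0.56621659 0.1976157  0.12554792] [0.1  0.62 1.59 0.12 0.96 0.  ] [-0.59538294 -1.07657124 -1.69800143] 0.048076835246115876
rel [5.6, 2.1, -1.1, 0.5, -3.2, 29.6]
```

Emit:
{"op": "drive_tool", "data": {"plan": [[5.6,2.1,-1.1,0.5,-3.2,29.6,30],[5.6,2.1,-1.1,0.5,-3.2,29.6,30],[5.6,2.1,-1.1,0.5,-3.2,29.6,30],[5.6,2.1,-1.1,0.5,-3.2,29.6,30],[5.6,2.1,-1.1,0.5,-3.2,29.6,30],[5.6,2.1,-1.1,0.5,-3.2,29.6,30]]}}

```text
time: 15.95
position: [0.5644, 0.1863, 0.1209]
tool_rot: [-0.352, 0.615, -0.305, 0.636]
ft_force: [0.5, -0.5, -1.3]
grip_width: 0.0478
```

```bash
python3 fin.py 0.005
python3 - <<'E'
from h import *
a=camera("wrist");cv2.imwrite("pics/w7.png",a)
b=camera("side");cv2.imwrite("pics/s7.png",np.hstack([cv2.resize(a[:400,160:560],(400,400)),cv2.resize(b[220:340,330:450],(400,400))]))
E
```

```text
[0.56442448 0.18630469 0.12089686] [-0.17  0.68  1.67  0.68  1.07 -0.66] [ 0.46904605 -0.4521783  -1.31775575] 0.04780669572728325
rel [47.9, 79.9, 1.7, 0.0, -0.5, 0.5]
```

View pics/s7.png

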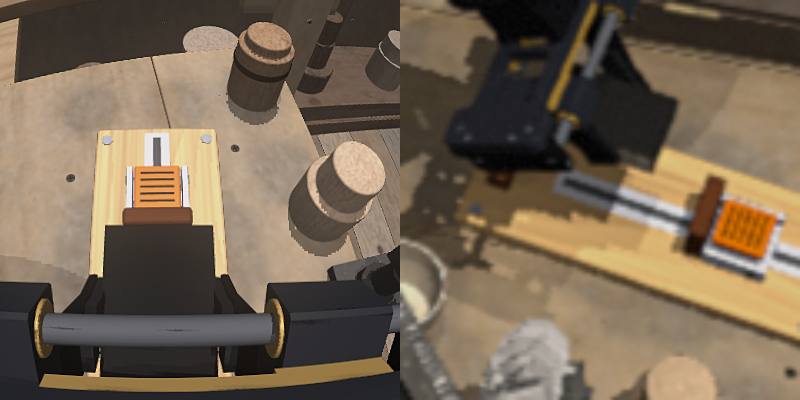

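Emit:
{"op": "drive_tool", "data": {"plan": [[20,34,1,0,-0.5,0.5,30],[39,67,1.7,0,-0.5,0.5,30],[44,74,1.7,0,-0.5,0.5,30],[46.5,77.5,1.7,0,-0.5,0.5,30],[47.9,79.9,1.7,0,-0.5,0.5,30],[47.9,79.9,1.7,0,-0.5,0.5,30]]}}

```text
time: 16.65
position: [0.5661, 0.1928, 0.0288]
tool_rot: [-0.351, 0.613, -0.301, 0.641]
ft_force: [-0.1, -0.1, -0.1]
grip_width: 0.0481
```

```bash
python3 fin.py 0.0
```

```text
[0.56611634 0.19281689 0.02875148] [-0.16  0.84  1.69  0.77  0.94 -0.81] [-0.08666084 -0.14794623 -0.09714221] 0.04808095342135811
rel [3.8, 4.4, -1.0, -0.1, 0.1, -0.1]
```

Lowering 1 mm at a time until there's contact.

Emit:
{"op": "drive_tool", "data": {"plan": [[1.2,1.6,-0.5,0,0,0,30],[1.8,2.4,-0.5,0,0,0,30],[2.3,3.3,-0.5,0,0,0,30],[2.6,3.7,-0.5,0,0,0,30],[2.6,3.7,-0.5,0,0,0,30]]}}

```text
time: 17.15
position: [0.5653, 0.1924, 0.0245]
tool_rot: [-0.35, 0.614, -0.3, 0.64]
ft_force: [-1.3, -1.8, 6.8]
grip_width: 0.0477
```

```bash
python3 fin.py 0.0
```

```text
[0.56527989 0.19243733 0.02451794] [-0.16  0.85  1.69  0.77  0.93 -0.82] [-1.29936873 -1.77882949  6.84928388] 0.04771893203353467
rel [1.1, 1.1, -0.1, -0.0, 0.0, -0.2]
```

Emit:
{"op": "drive_tool", "data": {"plan": [[0,0,0,0,0,0,54],[0,0,0,0,0,0,62],[0,0,0,0,0,0,72],[0,0,0,0,0,0,72],[-6,-8,0,0,0,0,72],[-17,-25,0,0,0,0,72],[-43,-61,0,0,0,0,72],[-86,-123,0,0,0,35,72],[-86,-123,0,0,0,35,72],[-86,-123,0,0,0,35,72]]}}

```text
time: 18.15
position: [0.5676, 0.1917, 0.1787]
tool_rot: [-0.203, 0.673, -0.15, 0.695]
ft_force: [-0.1, -0.1, -1.7]
grip_width: 0.0721
```

Run:
```python
from h import *
print(st()); print(rel([.56,.165,.26],rot(.08,0)))
```

```text
(array([0.56760029, 0.19165412, 0.17874626]), array([-0.2027442 ,  0.67314785, -0.15012748,  0.69514639]))
[-58.6, -62.1, -8.8, -0.6, 0.3, -61.1]
```

Emit:
{"op": "drive_tool", "data": {"plan": [[-59,-62,-9,0,0,-61,72],[-59,-62,-9,0,0,-61,72],[-59,-62,-9,0,0,-61,72],[-59,-62,-9,0,0,-61,72],[-59,-62,-9,0,0,-61,72],[-59,-62,-9,0,0,-61,72],[-59,-62,-9,0,0,-61,72],[-59,-62,-9,0,0,-61,0],[-59,-62,-9,0,0,-61,0]]}}

```text
time: 19.05
position: [0.5572, 0.1673, 0.255]
tool_rot: [0.521, -0.479, 0.479, -0.52]
ft_force: [0.4, 0.2, -0.8]
grip_width: 0.0626
```

Run:
```python
from h import *
T=st();print(T)
a=camera("wrist");np.savez("w8.npz",p=T[0],q=T[1])
for t,z in (("block_centre",.0285),("fence_face",.016),("tab_top",.041)):
    for d in mark_of("wrist",t)[:2]: print(t,np.round(d['location'],1),round(d['conf'],2),at_z("wrist",d['location'],z,T).round(4))
cv2.imwrite("pics/w8.png",a);cv2.imwrite("pics/w8c.png",cv2.resize(a[20:320,200:480],(560,600)))
```

```text
(array([0.55718538, 0.16729475, 0.25499652]), array([ 0.52053874, -0.47911955,  0.47881388, -0.519828  ]))
block_centre [327.2 195.6] 0.64 [0.5655 0.1801 0.0285]
fence_face [325.8 246.9] 0.79 [0.5695 0.1197 0.016 ]
tab_top [326.7  96.7] 0.95 [0.556  0.2825 0.041 ]
```

View pics/w8c.png

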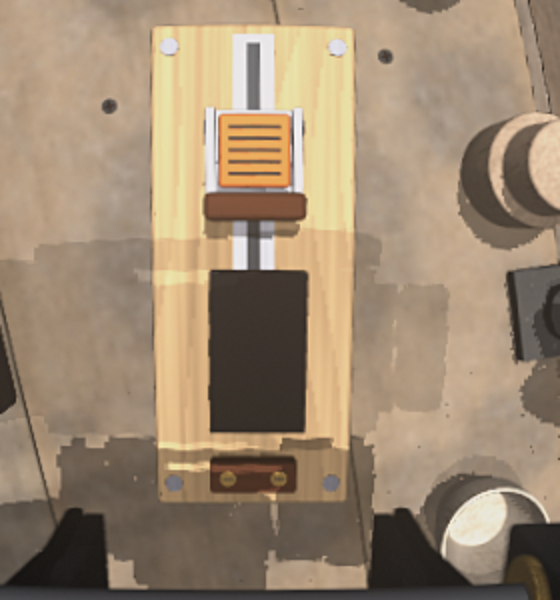

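The block lies abrasive side up, square and centred between the fence (254,475) and the jaw (255,206). The tab reads at (0.556, 0.2825) again. Next is the press.

Run:
```python
from h import *
Q=rot(.08,0);P=np.array([.557,.2755,.0]);print(rel(P+[0,0,.07],Q),rel(P+[0,0,.047],Q))
```

```text
[-110.8, 184.3, 7.9, 0.1, -0.1, 0.1] [-110.8, 207.3, 7.9, 0.1, -0.1, 0.1]
```

Emit:
{"op": "drive_tool", "data": {"plan": [[-111,60,8,0,0,0,0],[-111,100,8,0,0,0,0],[-111,140,8,0,0,0,0],[-111,184,8,0,0,0,0],[-111,184,8,0,0,0,0],[-111,195,8,0,0,0,0],[-111,204,8,0,0,0,0],[-111,207,8,0,0,0,0],[-111,207,8,0,0,0,0]]}}

```text
time: 20.15
position: [0.5583, 0.2765, 0.0487]
tool_rot: [-0.519, 0.479, -0.481, 0.519]
ft_force: [0.1, -0.0, -0.1]
grip_width: 0.0004
```

Run:
```python
from h import *
T=st();print(T,get_obs()['ft_force'],get_obs()['grip_width'])
a=camera("wrist");cv2.imwrite("pics/w9.png",a)
Q=rot(.08,0);P=np.array([.557,.2755,.034]);print(rel(P,Q))
cv2.imwrite("pics/w9c.png",cv2.resize(a[140:440,180:460],(560,600)))
```

```text
(array([0.55825118, 0.27645859, 0.04866071]), array([-0.51924649,  0.47915389, -0.4807189 ,  0.51933031])) [ 0.07578806 -0.03282011 -0.10630735] 0.00041556666850526603
[1.1, 15.1, -1.5, -0.1, -0.1, 0.1]
```

View pics/w9c.png

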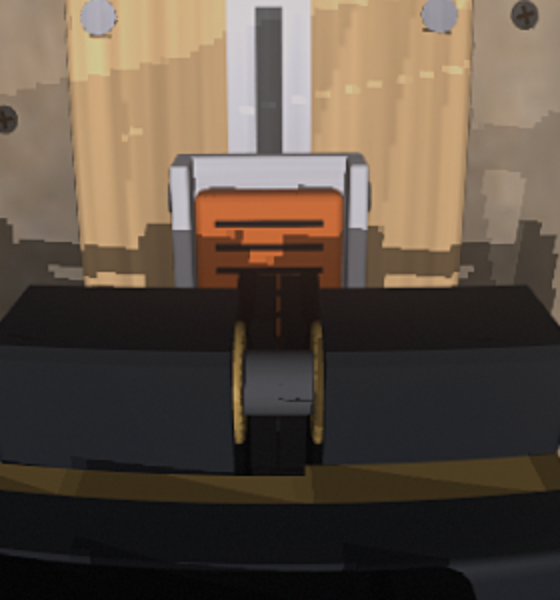

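The shut fingers sit over the tab within about 2 mm sideways, just behind the jaw. Pressing down.

Emit:
{"op": "drive_tool", "data": {"plan": [[0,5,-1.5,0,0,0,0],[0,9,-1.5,0,0,0,0],[0,11,-1.5,0,0,0,0],[0,12.5,-1.5,0,0,0,0],[0,13.5,-1.5,0,0,0,0],[0,13.5,-1.5,0,0,0,0]]}}

```text
time: 20.8
position: [0.5564, 0.277, 0.0357]
tool_rot: [0.52, -0.479, 0.48, -0.52]
ft_force: [-1.5, -0.7, 8.4]
grip_width: 0.0005
```

Emit:
{"op": "drive_tool", "data": {"plan": [[0,0.8,0,0,0,0,0],[3,0.8,0,0,0,0,0],[6,0.8,0,0,0,0,0],[9,0.8,0,0,0,0,0],[12,0.8,0,0,0,0,0],[16,0.8,0,0,0,0,0],[20,0.8,0,0,0,0,0],[20,0.8,0,0,0,0,0]]}}

```text
time: 21.6
position: [0.5581, 0.2571, 0.0352]
tool_rot: [-0.519, 0.479, -0.481, 0.52]
ft_force: [-1.1, -1.1, 8.6]
grip_width: 0.0007
```

Run:
```python
from h import *
T=st();print(T,get_obs()['ft_force'])
a=camera("wrist");cv2.imwrite("pics/w10.png",a)
a=camera("side")
for d in mark_of("side","tab_top")[:2]: print(d, at_z("side",d['location'],.035))
```

```text
(array([0.55805146, 0.25714936, 0.0351605 ]), array([-0.5193095 ,  0.47880772, -0.48051483,  0.51977524])) [-1.09272364 -1.13689716  8.58884388]
```

Emit:
{"op": "drive_tool", "data": {"plan": [[4,0,0,0,0,0,0],[8,0,0,0,0,0,0],[12,0,0,0,0,0,0],[16,0,0,0,0,0,0],[20,0,0,0,0,0,0],[22,0,0,0,0,0,0],[22,0,0,0,0,0,0]]}}

```text
time: 22.45
position: [0.5598, 0.2354, 0.0352]
tool_rot: [-0.519, 0.479, -0.481, 0.52]
ft_force: [-1.0, -0.3, 9.4]
grip_width: 0.0005
```

Run:
```python
from h import *
T=st();print(T,get_obs()['ft_force'])
a=camera("side");cv2.imwrite("pics/s11.png",cv2.resize(a[220:340,330:480],(800,640))[:600])
F=np.array([.571,.1195]);v=np.array([-np.sin(.08),np.cos(.08)]);print((T[0][:2]-F)@v)
```

```text
(array([0.55984795, 0.23541063, 0.03518664]), array([-0.51922044,  0.47880854, -0.48054423,  0.51983628])) [-0.99733154 -0.34753287  9.38306056]
0.11643112659027516
```

Emit:
{"op": "drive_tool", "data": {"plan": [[1,0,0,0,0,0,0],[2,0,0,0,0,0,0],[3,0,0,0,0,0,0],[4,0,0,0,0,0,0],[4,0,0,0,0,0,0]]}}

```text
time: 23.0
position: [0.5602, 0.2318, 0.0352]
tool_rot: [-0.519, 0.479, -0.48, 0.52]
ft_force: [-1.1, 1.1, 8.8]
grip_width: 0.0007
```

Emit:
{"op": "drive_tool", "data": {"plan": [[1,0,0,0,0,0,0],[2,0,0,0,0,0,0],[2,0,0,0,0,0,0]]}}

```text
time: 23.3
position: [0.5603, 0.2298, 0.0352]
tool_rot: [-0.519, 0.479, -0.48, 0.52]
ft_force: [-0.8, 1.1, 8.9]
grip_width: 0.0004
```

Emit:
{"op": "drive_tool", "data": {"plan": [[1,0,0,0,0,0,0],[2,0,0,0,0,0,0],[2,0,0,0,0,0,0]]}}

```text
time: 23.6
position: [0.5605, 0.2288, 0.0353]
tool_rot: [-0.518, 0.479, -0.48, 0.52]
ft_force: [-2.2, 5.7, 8.9]
grip_width: 0.0004
```

Run:
```python
from h import *
T=st();print(T[0],get_obs()['ft_force'])
F=np.array([.571,.1195]);v=np.array([-np.sin(.08),np.cos(.08)]);print((T[0][:2]-F)@v)
# estimate block/jaw from wrist image: jaw/black edges along the board centreline
a=camera("wrist");cv2.imwrite("pics/w12.png",a)
b=camera("side");cv2.imwrite("pics/s12.png",b)
for n,cam in (("side",b),):
  for t in ("tab_top","block_centre"):
    for d in mark_of("side",t)[:3]:
      P=at_z("side",d['location'],.035 if t=="tab_top" else .0285);print(t,d['conf'],P.round(4),((P[:2]-F)@v).round(4))
# profile along centreline in side view: points at z=.041 (black top)
for s in np.arange(-.02,.16,.006):
  P=np.r_[F+v*s,.041];x,y=proj("side",P,None).round().astype(int);print(round(s,3),b[y,x].tolist(),end=" ; ")
```

```text
[0.56051222 0.22880953 0.03527737] [-2.23990618  5.73805249  8.91291535]
0.10979805476719791
block_centre 0.9 [0.5597 0.1526 0.0285] 0.0339
block_centre 0.78 [ 0.4436 -0.2933  0.0285] -0.4013
-0.02 [61, 95, 120] ; -0.014 [19, 33, 56] ; -0.008 [14, 29, 54] ; -0.002 [20, 27, 44] ; 0.004 [15, 17, 15] ; 0.01 [15, 15, 16] ; 0.016 [13, 14, 14] ; 0.022 [17, 17, 19] ; 0.028 [15, 17, 18] ; 0.034 [15, 13, 18] ; 0.04 [12, 14, 12] ; 0.046 [16, 17, 16] ; 0.052 [13, 12, 14] ; 0.058 [9, 8, 10] ; 0.064 [10, 12, 13] ; 0.07 [40, 39, 38] ; 0.076 [43, 40, 38] ; 0.082 [44, 38, 37] ; 0.088 [9, 22, 40] ; 0.094 [6, 15, 33] ; 0.1 [1, 0, 0] ; 0.106 [6, 2, 2] ; 0.112 [4, 5, 6] ; 0.118 [3, 5, 13] ; 0.124 [48, 50, 59] ; 0.13 [31, 45, 80] ; 0.136 [83, 79, 76] ; 0.142 [150, 157, 166] ; 0.148 [174, 177, 184] ; 0.154 [171, 183, 197] ;
```

Emit:
{"op": "drive_tool", "data": {"plan": [[-0.6,0,0,0,0,0,0],[-0.6,-2,0,0,0,0,0],[-0.6,-5,0,0,0,0,0],[-0.6,-9,0,0,0,0,0],[-0.6,-20,0,0,0,0,0],[-0.6,-50,0,0,0,0,0],[-0.6,-95,0,0,0,0,0],[-0.6,-140,0,0,0,0,0],[40,-190,0,0,0,0,0],[60,-215,0,0,0,0,0]]}}

```text
time: 24.8
position: [0.5642, 0.1673, 0.251]
tool_rot: [0.52, -0.478, 0.48, -0.52]
ft_force: [0.9, 0.3, 0.2]
grip_width: 0.0004
```

Emit:
{"op": "drive_tool", "data": {"plan": [[10,0,0,0,0,0,0],[10,0,0,0,0,0,0],[10,0,0,0,0,0,0]]}}

```text
time: 25.1
position: [0.5639, 0.1578, 0.2473]
tool_rot: [0.521, -0.48, 0.479, -0.518]
ft_force: [-1.0, 1.1, 0.4]
grip_width: 0.0004
```

Run:
```python
from h import *
T=st();print(T[0],get_obs()['ft_force'])
F=np.array([.571,.1195]);v=np.array([-np.sin(.08),np.cos(.08)]);u=np.array([v[1],-v[0]])
a=camera("wrist");cv2.imwrite("pics/w13.png",a)
for t,z in (("tab_top",.041),("block_centre",.0285),("fence_face",.016),("wood_cup",0),("stepped_blank",0)):
  for d in mark_of("wrist",t)[:2]:
    P=at_z("wrist",d['location'],z,T)[:2];print(t,round(d['conf'],2),P.round(4),"board",np.round([(P-F)@u,(P-F)@v],4))
h=cv2.cvtColor(a,cv2.COLOR_BGR2HSV)
def rect(m,z,n):
  m=cv2.morphologyEx(m.astype(np.uint8),cv2.MORPH_OPEN,np.ones((3,3)))
  c=max(cv2.findContours(m,0,2)[0],key=cv2.contourArea)
  W=np.array([at_z("wrist",p[0],z,T)[:2]-F for p in c]);B=np.c_[W@u,W@v]*1000
  print(n,cv2.contourArea(c),cv2.boundingRect(c),cv2.minAreaRect(B.astype(np.float32)),B.min(0).round(1),B.max(0).round(1))
rect((h[...,0]>5)&(h[...,0]<20)&(h[...,1]>180)&(h[...,2]>150),.041,"tab")
m=np.zeros(h.shape[:2],bool)
c=np.array([proj("wrist",np.r_[F+u*x+v*y,.041],T) for x,y in((-.04,-.03),(.04,-.03),(.04,.12),(-.04,.12))])
M=np.zeros(h.shape[:2],np.uint8);cv2.fillPoly(M,[c.astype(int)],1);print(c.round())
rect((h[...,2]<60)&(h[...,1]<110)&(M>0),.041,"black face")
for s in np.arange(-.03,.15,.004):
  x,y=proj("wrist",np.r_[F+v*s+u*.012,.041],T).round().astype(int);print(round(s,3),a[y,x].tolist(),end=" ; ")
```

```text
[0.56390601 0.15779124 0.24725575] [-0.98993526  1.05263495  0.44474322]
tab_top 0.71 [0.6954 0.0989] board [ 0.1224 -0.0305]
block_centre 0.64 [0.5682 0.1566] board [0.0002 0.0372]
fence_face 0.82 [0.5696 0.1201] board [-0.0013  0.0007]
wood_cup 0.62 [0.7038 0.0881] board [ 0.1299 -0.0419]
stepped_blank 0.63 [0.7033 0.2982] board [0.1461 0.1676]Traceback (most recent call last):
  File "<stdin>", line 14, in <module>
  File "<stdin>", line 11, in rect
ValueError: max() iterable argument is empty
```

Run:
```python
from h import *
T=st();F=np.array([.571,.1195]);v=np.array([-np.sin(.08),np.cos(.08)]);u=np.array([v[1],-v[0]])
a=cv2.imread("pics/w13.png");h=cv2.cvtColor(a,cv2.COLOR_BGR2HSV)
for s in np.arange(-.032,.16,.004):
  x,y=proj("wrist",np.r_[F+v*s+u*.012,.041],T).round().astype(int);print(round(s,3),h[y,x].tolist(),end=" ; ")
d=np.array([proj("wrist",np.r_[F+u*x+v*y,.041],T) for x,y in((-.04,-.03),(.04,-.03),(.04,.2),(-.04,.2))])
M=np.zeros(h.shape[:2],np.uint8);cv2.fillPoly(M,[d.astype(int)],1)
def rect(m,z,n):
  m=cv2.morphologyEx((m&(M>0)).astype(np.uint8),cv2.MORPH_CLOSE,np.ones((5,5)))
  cs=cv2.findContours(m,0,2)[0]
  if not cs: return print(n,"none")
  c=max(cs,key=cv2.contourArea)
  W=np.array([at_z("wrist",p[0],z,T)[:2]-F for p in c]);B=np.c_[W@u,W@v]*1000
  print("\n",n,cv2.contourArea(c),cv2.minAreaRect(B.astype(np.float32)),B.min(0).round(1),B.max(0).round(1))
rect((h[...,0]>6)&(h[...,0]<16)&(h[...,1]>190)&(h[...,2]>110),.041,"tab")
rect((h[...,2]<70)&(h[...,1]<110),.041,"black")
```

```text
-0.032 [16, 85, 33] ; -0.028 [14, 66, 96] ; -0.024 [16, 73, 98] ; -0.02 [15, 69, 96] ; -0.016 [17, 101, 151] ; -0.012 [9, 136, 62] ; -0.008 [18, 141, 136] ; -0.004 [18, 126, 109] ; 0.0 [12, 94, 49] ; 0.004 [14, 85, 45] ; 0.008 [16, 63, 53] ; 0.012 [16, 71, 54] ; 0.016 [15, 64, 56] ; 0.02 [14, 59, 56] ; 0.024 [14, 67, 57] ; 0.028 [14, 66, 58] ; 0.032 [14, 66, 58] ; 0.036 [15, 69, 59] ; 0.04 [13, 69, 59] ; 0.044 [13, 68, 60] ; 0.048 [15, 67, 61] ; 0.052 [14, 71, 61] ; 0.056 [13, 66, 62] ; 0.06 [12, 68, 64] ; 0.064 [12, 69, 63] ; 0.068 [12, 67, 65] ; 0.072 [12, 67, 65] ; 0.076 [12, 66, 66] ; 0.08 [13, 72, 64] ; 0.084 [11, 126, 103] ; 0.088 [11, 129, 113] ; 0.092 [10, 131, 128] ; 0.096 [12, 115, 80] ; 0.1 [10, 77, 112] ; 0.104 [12, 168, 235] ; 0.108 [11, 165, 215] ; 0.112 [11, 156, 191] ; 0.116 [16, 157, 236] ; 0.12 [14, 144, 193] ; 0.124 [14, 149, 202] ; 0.128 [17, 152, 236] ; 0.132 [15, 141, 195] ; 0.136 [17, 153, 235] ; 0.14 [130, 3, 241] ; 0.144 [23, 80, 236] ; 0.148 [23, 81, 236] ; 0.152 [23, 80, 236] ; 0.156 [23, 79, 236] ; 
 tab 0.0 ((15.764595985412598, 102.06884765625), (0.0, 0.0), 0.0) [ 15.8 102.1] [ 15.8 102.1]

 black 3709.0 ((1.5316181182861328, 42.21198272705078), (49.13424301147461, 83.8140869140625), 0.27863073348999023) [-23.    0.3] [26.3 84.2]
```

```bash
python3 -c "
from rig import *
print(hand_in())"
```

```text
the job is handed in; nothing more can be done
None
```

I turned the block over, laid it abrasive face up in the middle of the board, and clamped it against the fence with the stop. The job is handed in at about 25 s on the robot's clock. `hand_in()` gives no verdict, so this rests on my own checks.

**What I did**
- **Turning:** I stood the block on its end on the bench, took it again from the other side, laid it flat on the board and let go.
- **Clamping:** I pressed the tab about 6 mm down (around 9 N) and slid the stop until the sideways force rose from about 1 N to 5.7 N. I then eased back 0.6 mm and lifted off.

**Last checks** (positions measured along the board from the fence face)
- **Block:** the black face spans about 0 to 84 mm and is square to the board within 0.3°. It sits about 1.5 mm off the centre line.
- **Stop:** the jaw begins right where the block ends, with no visible gap. The tab centre is at about 120 mm, against 118 mm expected for the 0.083 notch, which is within the measuring error.
- **Bystanders:** the cup and stepped blank were re-detected within about 2 cm of their first rough positions. I did not re-check the offcut after the work, but never went near it.

**What went wrong or disagreed**
- My first grasp ran into joint 4's limit, held the block only by the fingertips and pushed it about 16 mm across the bench. I let go, measured again and regrasped at a smaller lean.
- The network's last `tab_top` detection was clearly wrong (it landed near the cup), and my automatic colour outline of the tab also failed. The tab position comes from colour samples along the board instead.
- I didn't test the lock directly, and the picture limit kept me from viewing the final state. I checked it only by pixel measurements.

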